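Make up the test drone's ballast on the spring scale

TASK

Make up the test drone's ballast: put steel rings from the mat over the scale's stem, one at a time, each lowered flat onto the pan or the ring below and let go, until the needle comes to rest between the dial's two long marks, and no further. The stem's exact place has to be found by feel, gently: never load the scale with more than about 12 N and do not let rings drop. Leave the spare rings and everything else on the bench where they are.

Things in the scene. Friction and masses are not known exactly. Their poses are not given: they have to be found in the camera images.
- ring0: bare steel ballast ring lying flat on the mat, outside diameter 40 mm, hole diameter 17 mm, 14 mm high, about 115 g (each one within 5 %). Origin: centre of its underside, z up. All four rings are alike; no ring is fixed to anything
- ring1: bare steel ballast ring lying flat on the mat, outside diameter 40 mm, hole diameter 17 mm, 14 mm high, about 115 g (each one within 5 %). Origin: centre of its underside, z up. All four rings are alike; no ring is fixed to anything
- ring2: bare steel ballast ring lying flat on the mat, outside diameter 40 mm, hole diameter 17 mm, 14 mm high, about 115 g (each one within 5 %). Origin: centre of its underside, z up. All four rings are alike; no ring is fixed to anything
- ring3: bare steel ballast ring lying flat on the mat, outside diameter 40 mm, hole diameter 17 mm, 14 mm high, about 115 g (each one within 5 %). Origin: centre of its underside, z up. All four rings are alike; no ring is fixed to anything
- pan: round steel weighing pan of the scale, 90 mm wide, no rim; origin: centre of its top face, z up. Empty it is 90 to 100 mm above the work surface. It sits on a spring and sinks straight down 1 mm per 0.3 N (about 3.8 mm per ring) to a stop 26 mm below its highest place. The first ring lies flat on the pan round the stem, the next on that ring, 14 mm higher each
- stem_level (a point): point on the pan's centre line, 48 mm above the pan, level with the stem's top; sinks with the pan. The upright steel stem (13 mm wide, 1.5 mm chamfer on top, 2 mm play in a ring) is NOT here: its axis stands 6 mm beside this line, in a direction that differs each time and that no measured pose gives; find it by feel or by eye. It keeps its place during the job
- needle (a joint): needle of the dial, rad. Turns clockwise seen from above, 0.12 rad per mm that the pan sinks (about 0.45 per ring; pressing moves it too). 0 points along the scale's +y, 1.57 along its +x. The dial's two long marks are at 1.28 and 1.86. Before any ring it reads 0 to 0.75, differing each time, and settles in 1 s; two or three rings are needed
- scale: fixed grey spring scale, 250 mm (x) by 140 mm (y) by 60 mm high; origin on the work surface, 50 mm along +x from below the pan's centre. The flat round dial (106 mm wide) lies on its top, centred 90 mm along +x from the origin, the needle at 64 to 68 mm height. It stands to the left or the right of the robot's middle, the mat on the other side
- mat: fixed grey mat 200 (x) by 270 (y) mm, 3 mm thick, on which the rings and two other small parts lie in six places, two rows along y 94 mm apart, 88 mm between neighbours, each up to 6 mm off; origin: centre of its underside
- motor_bell: black round motor bell on the mat, 30 mm diameter, 19 mm high with a thin 28 mm high shaft; origin at the centre of its underside; leave alone
- battery: black battery block on the mat, 45 x 24 x 18 mm; origin at the centre of its underside; leave alone
- cup: paper cup, 72 mm wide, 90 mm high, at the far left; origin at the centre of its underside; leave alone
- driver: red screwdriver lying at the far side; leave alone
- driver2: black screwdriver lying at the far side; leave alone
- wrench: steel wrench lying at the right; leave alone
Things that resemble listed ones, but are neither listed nor needed, are in the scene too. Leave any red look-alike of the ring1 alone. What is shaped like the ring3 but red is not meant.

How it is judged:
On the way, in this order (a step that is already met when the one before it is completed fails the run):
1. one ring, and only one, lies flat on the pan over the stem ((((horizontal distance between ring0 and pan below 0.0095 m and z of ring0 in the frame of pan between -0.004 and 0.006 m and angle between ring0's own z axis and vertical below 0.12 rad) and not (horizontal distance between ring1 and pan below 0.0095 m and z of ring1 in the frame of pan between -0.004 and 0.035 m and angle between ring1's own z axis and vertical below 0.12 rad) and not (horizontal distance between ring2 and pan below 0.0095 m and z of ring2 in the frame of pan between -0.004 and 0.035 m and angle between ring2's own z axis and vertical below 0.12 rad) and not (horizontal distance between ring3 and pan below 0.0095 m and z of ring3 in the frame of pan between -0.004 and 0.035 m and angle between ring3's own z axis and vertical below 0.12 rad)) or ((horizontal distance between ring1 and pan below 0.0095 m and z of ring1 in the frame of pan between -0.004 and 0.006 m and angle between ring1's own z axis and vertical below 0.12 rad) and not (horizontal distance between ring0 and pan below 0.0095 m and z of ring0 in the frame of pan between -0.004 and 0.035 m and angle between ring0's own z axis and vertical below 0.12 rad) and not (horizontal distance between ring2 and pan below 0.0095 m and z of ring2 in the frame of pan between -0.004 and 0.035 m and angle between ring2's own z axis and vertical below 0.12 rad) and not (horizontal distance between ring3 and pan below 0.0095 m and z of ring3 in the frame of pan between -0.004 and 0.035 m and angle between ring3's own z axis and vertical below 0.12 rad)) or ((horizontal distance between ring2 and pan below 0.0095 m and z of ring2 in the frame of pan between -0.004 and 0.006 m and angle between ring2's own z axis and vertical below 0.12 rad) and not (horizontal distance between ring0 and pan below 0.0095 m and z of ring0 in the frame of pan between -0.004 and 0.035 m and angle between ring0's own z axis and vertical below 0.12 rad) and not (horizontal distance between ring1 and pan below 0.0095 m and z of ring1 in the frame of pan between -0.004 and 0.035 m and angle between ring1's own z axis and vertical below 0.12 rad) and not (horizontal distance between ring3 and pan below 0.0095 m and z of ring3 in the frame of pan between -0.004 and 0.035 m and angle between ring3's own z axis and vertical below 0.12 rad)) or ((horizontal distance between ring3 and pan below 0.0095 m and z of ring3 in the frame of pan between -0.004 and 0.006 m and angle between ring3's own z axis and vertical below 0.12 rad) and not (horizontal distance between ring0 and pan below 0.0095 m and z of ring0 in the frame of pan between -0.004 and 0.035 m and angle between ring0's own z axis and vertical below 0.12 rad) and not (horizontal distance between ring1 and pan below 0.0095 m and z of ring1 in the frame of pan between -0.004 and 0.035 m and angle between ring1's own z axis and vertical below 0.12 rad) and not (horizontal distance between ring2 and pan below 0.0095 m and z of ring2 in the frame of pan between -0.004 and 0.035 m and angle between ring2's own z axis and vertical below 0.12 rad)))), for 0.2 s.
2. a second ring lies on it over the stem ((((horizontal distance between ring1 and pan below 0.0095 m and z of ring1 in the frame of pan between -0.004 and 0.035 m and angle between ring1's own z axis and vertical below 0.12 rad) and (horizontal distance between ring0 and pan below 0.0095 m and z of ring0 in the frame of pan between -0.004 and 0.035 m and angle between ring0's own z axis and vertical below 0.12 rad)) or ((horizontal distance between ring2 and pan below 0.0095 m and z of ring2 in the frame of pan between -0.004 and 0.035 m and angle between ring2's own z axis and vertical below 0.12 rad) and (horizontal distance between ring0 and pan below 0.0095 m and z of ring0 in the frame of pan between -0.004 and 0.035 m and angle between ring0's own z axis and vertical below 0.12 rad)) or ((horizontal distance between ring2 and pan below 0.0095 m and z of ring2 in the frame of pan between -0.004 and 0.035 m and angle between ring2's own z axis and vertical below 0.12 rad) and (horizontal distance between ring1 and pan below 0.0095 m and z of ring1 in the frame of pan between -0.004 and 0.035 m and angle between ring1's own z axis and vertical below 0.12 rad)) or ((horizontal distance between ring3 and pan below 0.0095 m and z of ring3 in the frame of pan between -0.004 and 0.035 m and angle between ring3's own z axis and vertical below 0.12 rad) and (horizontal distance between ring0 and pan below 0.0095 m and z of ring0 in the frame of pan between -0.004 and 0.035 m and angle between ring0's own z axis and vertical below 0.12 rad)) or ((horizontal distance between ring3 and pan below 0.0095 m and z of ring3 in the frame of pan between -0.004 and 0.035 m and angle between ring3's own z axis and vertical below 0.12 rad) and (horizontal distance between ring1 and pan below 0.0095 m and z of ring1 in the frame of pan between -0.004 and 0.035 m and angle between ring1's own z axis and vertical below 0.12 rad)) or ((horizontal distance between ring3 and pan below 0.0095 m and z of ring3 in the frame of pan between -0.004 and 0.035 m and angle between ring3's own z axis and vertical below 0.12 rad) and (horizontal distance between ring2 and pan below 0.0095 m and z of ring2 in the frame of pan between -0.004 and 0.035 m and angle between ring2's own z axis and vertical below 0.12 rad)))), for 0.2 s.
At the end, for the whole second after the job is handed in: the needle rests between the two long marks (1.28 to 1.86 rad); two or three rings lie flat over the stem on the pan (within 9.5 mm of the pan's centre), every other ring is within 20 mm of where it was at the start, and all is at rest (value of joint needle between 1.28 and 1.86 rad and (((horizontal distance between ring1 and pan below 0.0095 m and z of ring1 in the frame of pan between -0.004 and 0.035 m and angle between ring1's own z axis and vertical below 0.12 rad) and (horizontal distance between ring0 and pan below 0.0095 m and z of ring0 in the frame of pan between -0.004 and 0.035 m and angle between ring0's own z axis and vertical below 0.12 rad)) or ((horizontal distance between ring2 and pan below 0.0095 m and z of ring2 in the frame of pan between -0.004 and 0.035 m and angle between ring2's own z axis and vertical below 0.12 rad) and (horizontal distance between ring0 and pan below 0.0095 m and z of ring0 in the frame of pan between -0.004 and 0.035 m and angle between ring0's own z axis and vertical below 0.12 rad)) or ((horizontal distance between ring2 and pan below 0.0095 m and z of ring2 in the frame of pan between -0.004 and 0.035 m and angle between ring2's own z axis and vertical below 0.12 rad) and (horizontal distance between ring1 and pan below 0.0095 m and z of ring1 in the frame of pan between -0.004 and 0.035 m and angle between ring1's own z axis and vertical below 0.12 rad)) or ((horizontal distance between ring3 and pan below 0.0095 m and z of ring3 in the frame of pan between -0.004 and 0.035 m and angle between ring3's own z axis and vertical below 0.12 rad) and (horizontal distance between ring0 and pan below 0.0095 m and z of ring0 in the frame of pan between -0.004 and 0.035 m and angle between ring0's own z axis and vertical below 0.12 rad)) or ((horizontal distance between ring3 and pan below 0.0095 m and z of ring3 in the frame of pan between -0.004 and 0.035 m and angle between ring3's own z axis and vertical below 0.12 rad) and (horizontal distance between ring1 and pan below 0.0095 m and z of ring1 in the frame of pan between -0.004 and 0.035 m and angle between ring1's own z axis and vertical below 0.12 rad)) or ((horizontal distance between ring3 and pan below 0.0095 m and z of ring3 in the frame of pan between -0.004 and 0.035 m and angle between ring3's own z axis and vertical below 0.12 rad) and (horizontal distance between ring2 and pan below 0.0095 m and z of ring2 in the frame of pan between -0.004 and 0.035 m and angle between ring2's own z axis and vertical below 0.12 rad))) and ((horizontal distance between ring0 and pan below 0.0095 m and z of ring0 in the frame of pan between -0.004 and 0.035 m and angle between ring0's own z axis and vertical below 0.12 rad) or distance of ring0 from where it was at the start of the episode below 0.02 m) and ((horizontal distance between ring1 and pan below 0.0095 m and z of ring1 in the frame of pan between -0.004 and 0.035 m and angle between ring1's own z axis and vertical below 0.12 rad) or distance of ring1 from where it was at the start of the episode below 0.02 m) and ((horizontal distance between ring2 and pan below 0.0095 m and z of ring2 in the frame of pan between -0.004 and 0.035 m and angle between ring2's own z axis and vertical below 0.12 rad) or distance of ring2 from where it was at the start of the episode below 0.02 m) and ((horizontal distance between ring3 and pan below 0.0095 m and z of ring3 in the frame of pan between -0.004 and 0.035 m and angle between ring3's own z axis and vertical below 0.12 rad) or distance of ring3 from where it was at the start of the episode below 0.02 m) and linear speed of each of ring0, ring1, ring2, ring3 below 0.02 m/s); the robot touches nothing.
It fails at once if the scale's pan and stem loaded with more than 15 N in all (pressing, knocking or dropping) (contact force between pan and anything else above 15 N).
It fails at once if a ring dropped or rammed down the stem (faster than 0.35 m/s while on it) (((horizontal distance between ring0 and pan below 0.0095 m and z of ring0 in the frame of pan between -0.004 and 0.046 m and angle between ring0's own z axis and vertical below 0.12 rad) and linear speed of ring0 above 0.35 m/s) or ((horizontal distance between ring1 and pan below 0.0095 m and z of ring1 in the frame of pan between -0.004 and 0.046 m and angle between ring1's own z axis and vertical below 0.12 rad) and linear speed of ring1 above 0.35 m/s) or ((horizontal distance between ring2 and pan below 0.0095 m and z of ring2 in the frame of pan between -0.004 and 0.046 m and angle between ring2's own z axis and vertical below 0.12 rad) and linear speed of ring2 above 0.35 m/s) or ((horizontal distance between ring3 and pan below 0.0095 m and z of ring3 in the frame of pan between -0.004 and 0.046 m and angle between ring3's own z axis and vertical below 0.12 rad) and linear speed of ring3 above 0.35 m/s)).
It fails at once if the scale's housing struck with more than 15 N (contact force between scale and the arm above 15 N).
It fails at once if a bystander moved (parts on the mat more than 20 mm, others 30 mm) (distance of any of motor_bell, battery from where it was at the start of the episode above 0.02 m or distance of any of cup, driver, driver2, wrench from where it was at the start of the episode above 0.03 m).
It also fails if it takes over 72 s, if anything falls off the work surface, if the arm or the gripper's body presses on something with over 40 N, if the wrist force passes 120 N, or if a joint passes its speed limit or range.

ROBOT

A 7-joint arm with a two-finger parallel gripper is mounted at the origin on the work surface. World frame = base frame: x ahead of the robot, y to its left, z up, the work surface at z = 0. Lengths are in m, angles in rad, forces in N, time in s.
With the tool pointing down it reaches from about 0.4 to 0.85 m from the base axis. Payload 4.4 kg.
Tool frame: the origin (TCP) lies midway between the tips of the shut fingers; the grasp point (between the pads) lies 19 mm behind it; y points along the fingers, x is the direction in which the jaws open and shut, and the axes are right-handed (so a half turn about y gives the same grasp; the last joint's range is limited). The gripper opens to 94 mm and grips with 3 to 60 N. Pads are 16 mm wide; open, the fingers measure 119 mm over their backs; the gripper's body (75 mm by 177 mm) begins 78 mm behind the grasp point.
Start: joints at [-0.066, 0.628, 0.038, 1.517, -0.027, 0.996, -0.02], TCP at [0.65, 0, 0.182] pointing down, gripper open.
Joint ranges: [-3.06, 3.06], [-0.37, 2.12], [-1.25, 1.32], [0.18, 2.47], [-1.1, 4.24], [0.23, 1.98], [-2.94, 2.94]. Speed limits (rad/s): [2.57, 2.57, 3.14, 3.14, 3.14, 3.14, 3.14].

INTERFACE

Orientations are given as a rotation vector (axis times angle).
In Python, from cell import manip gives the robot as it stands.
- The arm moves only by the tool step_arm, never from a script. Its argument "commands" is a list of rows, each a list of 6 numbers: the shift along the world's x, y, z in mm, then the turn, a rotation vector about the world's x, y, z in rad. A call has 1 to 12 rows; each row shifts and turns the commanded pose from where the row before left it; what a row does not reach is not made up. A row lasts 1/8 s, in which the tool goes at most 62.5 mm and 10.7 degrees, less where a joint would pass 70% of its speed; a pose out of reach is approached as far as the arm can. A call is refused whole if a number of a shift passes 62.5 or a number of a turn 0.188, either way. A call with a gripper value outside its range is refused whole. "jaw" is the finger opening in mm, from 0 to 94, set as the call begins (left out, the last holds). The fingers move at their own pace and stop on an object; "squeeze" is the grip in N (left out, the last holds). Time passes only in rows, so rows that do not move let the fingers close. It gives the time, the measured TCP pose, the force and the opening at its end, in the units of the state.
- manip.get_state(): the state, without advancing time (a new reading comes with each control period).
- manip.camera(name): name is "scene" or "side" or "wrist"; returns a dict with "image" (480x640x3 uint8, red, green, blue), "z_map" (480x640 float32, m along the optical axis (not along the pixel's ray), 0 where there is no reading), "fovy" (degrees; the focal length in pixels is half the picture's height over the tangent of half this angle, whatever the lens; pixels are square), "cx", "cy" (the principal point, pixels), "k1" (the pictures are not rectified: a ray, as slopes to the right and down, at radius r is drawn at 1 + k1 r^2 times it, then the intrinsics apply), "rvec" (rotation vector, rad) and "tvec" (3), from world to camera coordinates, as OpenCV has them; the wrist camera has in their place "hand_eye" (4x4, takes a point from camera to tool coordinates, whose origin is the TCP and whose axes are the tool frame's). Camera axes: x right, y down, z forward; pixel columns grow to the right and rows downward; lengths in m; the calibration is good to about 2 mm. A picture is of the moment at which its call begins: read the wrist's pose just before it.
- manip.finish_job(): hands the job in, once; it reports no verdict.
The state is a dict: "time_s": time; "joints": joint angles; "joint_velocities": joint speeds; "joint_efforts": joint torques, N m; "eef_pos": TCP position; "tcp_rot": TCP orientation; "wrist_force": force on the tool from outside, world axes, zero at the start; "torque": the same for the moment, N m; "width": finger opening in m.
Only numpy, scipy, OpenCV 4.12 (cv2) and the standard library are available. Lean on these libraries where they do the work, as an engineer would, in place of code of your own. Each camera call takes 0.05 s, during which the arm holds its last target. There are 200 camera calls.

## Working session

There is one attempt and no reset: what is moved stays moved. The work goes in short steps, Python scripts to look and compute and a tool call to move; the robot and the scene stay as the last step left them, time stands still between calls to the robot, and variables do not carry over. Pictures are saved under pics/ and viewed, about 8 in all and at most 12, crops included, and the job is handed in when it is done.

Besides the shell and the picture viewer there is one more tool, called as name(argument=value, ...), one argument or row to a line, values as JSON. step_arm: Moves the arm, as the interface text tells. Its arguments: {"type":"object","properties":{"commands":{"type":"array"},"jaw":{"type":"number"},"squeeze":{"type":"number"}},"required":["commands"]}

```bash
mkdir -p pics
cat > h.py <<'E'
import numpy as np,cv2
from cell import manip
from scipy.spatial.transform import Rotation as R
def intr(c):
    f=240/np.tan(np.radians(c["fovy"])/2); return f,c["cx"],c["cy"],c["k1"]
def rays(c,u,v):
    f,cx,cy,k=intr(c); xd=(np.asarray(u,float)-cx)/f; yd=(np.asarray(v,float)-cy)/f
    x,y=xd.copy(),yd.copy()
    for _ in range(15):
        s=1+k*(x*x+y*y); x,y=xd/s,yd/s
    return np.stack([x,y,np.ones_like(x)],-1)
def pose(c,st=None):  # camera->world R,t
    if "hand_eye" in c:
        H=np.array(c["hand_eye"]); Rt=R.from_rotvec(st["tcp_rot"]).as_matrix()
        return Rt@H[:3,:3], Rt@H[:3,3]+np.array(st["eef_pos"])
    Rc=R.from_rotvec(np.ravel(c["rvec"])).as_matrix(); return Rc.T,-Rc.T@np.ravel(c["tvec"])
def onplane(c,u,v,z,st=None):
    A,t=pose(c,st); d=rays(c,u,v)@A.T; return t+d*((z-t[2])/d[...,2])[...,None]
def cloud(c,st=None):
    v,u=np.mgrid[0:480,0:640]; A,t=pose(c,st); P=rays(c,u,v)*c["z_map"][...,None]
    W=P@A.T+t; W[c["z_map"]<=0]=np.nan; return W
def snap(name,st=None):
    st=manip.get_state(); c=manip.camera(name); return c,st
def save(p,im,s=1): cv2.imwrite(p,cv2.resize(im[...,::-1],None,fx=s,fy=s,interpolation=cv2.INTER_CUBIC))
def short(st): return st["time_s"],np.round(st["eef_pos"],4),np.round(st["tcp_rot"],3),np.round(st["wrist_force"],2),st["width"]
E
python3 - <<'E'
from h import *
print(short(manip.get_state()))
for n in("scene","wrist"):
    c,st=snap(n); save(f"pics/{n}0.png",c["image"]); np.save(f"{n}0.npy",c,allow_pickle=True)
    A,t=pose(c,st); print(n,t,A[:,2],c["fovy"],c["k1"])
E
```

```text
(0.0, array([6.493e-01, 1.000e-04, 1.812e-01]), array([-1.571e+00,  1.000e-03,  2.000e-03]), array([ 0.05, -1.09,  0.27]), 0.09403685851093509)
scene [ 1.382435   -0.02322633  1.33354548] [-0.57050403 -0.00483573 -0.82128056] 49.691479877134576 0.03254022789304237
wrist [0.6490051  0.07082874 0.38369922] [-0.00257002 -0.24424914 -0.96970911] 69.82346811884582 0.01580932281810009
```

View pics/scene0.png

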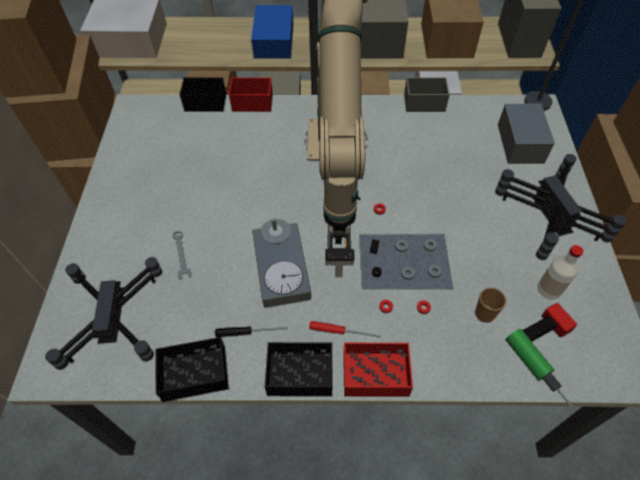

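The view shows the scale at left (pan about 275,231, dial 283,277). On the mat, the grey rings are at (402,245), (430,245), (407,272) and (434,271), the battery at (375,246) and the motor bell at (376,272). The red rings at (379,209), (386,306) and (424,307) are the look-alikes. The four grey ones on the mat fit the description, and an enlarged crop will confirm it.

Run:
```python
from h import *
c=np.load("scene0.npy",allow_pickle=True).item()
im=c["image"]; save("pics/crop1.png",im[195:325,245:465],3.5)
W=cloud(c)
# rings: points z above mat at 3+14 mm
m=(W[...,2]>0.012)&(W[...,2]<0.021)
roi=np.zeros_like(m); roi[230:292,358:455]=1
n,l,s,_=cv2.connectedComponentsWithStats((m&roi).astype(np.uint8))
for i in range(1,n):
    if s[i,4]>8: 
        P=W[l==i]; print(s[i],np.round(np.median(P,0),4),np.round((P.min(0)+P.max(0))/2,4))
for u,v,z in[(402,245,.017),(430,245,.017),(407,272,.017),(434,271,.017)]: print(onplane(c,np.array(u),np.array(v),z))
m=(W[...,2]>0.08)&(W[...,2]<0.16);roi[:]=0;roi[210:250,255:298]=1
P=W[m&roi.astype(bool)];print("pan",len(P),np.median(P,0),(P.min(0)+P.max(0))/2, np.sort(P[:,2])[::40])
```

```text
[424 239  13  11  84] [0.4716 0.2871 0.0155] [0.4705 0.2882 0.0164]
[370 240  10  14  69] [0.479  0.1159 0.0169] [0.4793 0.1169 0.0168]
[395 240  13  12  87] [0.4739 0.1998 0.0156] [0.474  0.1993 0.016 ]
[428 265  14  12  95] [0.5662 0.2916 0.0162] [0.5644 0.2915 0.0165]
[401 267  14  12  92] [0.5738 0.2126 0.0156] [0.5717 0.2113 0.0165]
[372 268  10   8  32] [0.5761 0.1194 0.0178] [0.5709 0.1184 0.0165]
[0.47430728 0.20178469 0.017     ]
[0.47409079 0.28781307 0.017     ]
[0.57180092 0.20893476 0.017     ]
[0.568037   0.28937532 0.017     ]
pan 599 [ 0.48191453 -0.17982909  0.09882282] [ 0.4800177  -0.18130767  0.11866627] [0.0879944  0.09447554 0.09529951 0.09608442 0.09690949 0.09748443
 0.0979963  0.0985906  0.09910304 0.09971294 0.10031864 0.10105438
 0.10189787 0.10295499 0.1060554 ]
```

View pics/crop1.png

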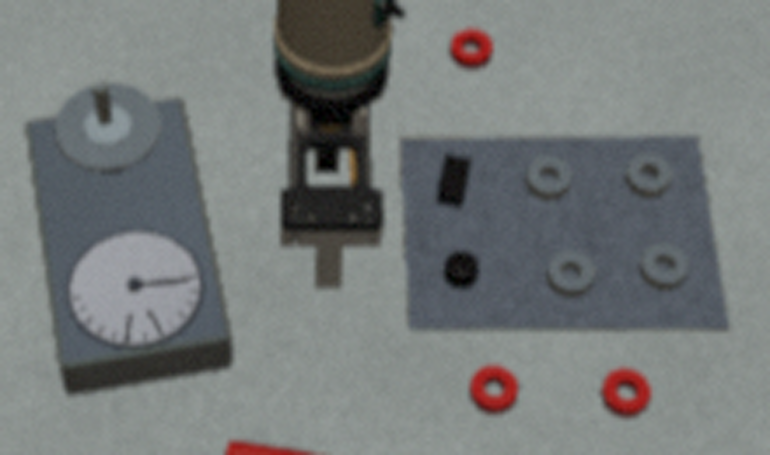

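View pics/wrist0.png

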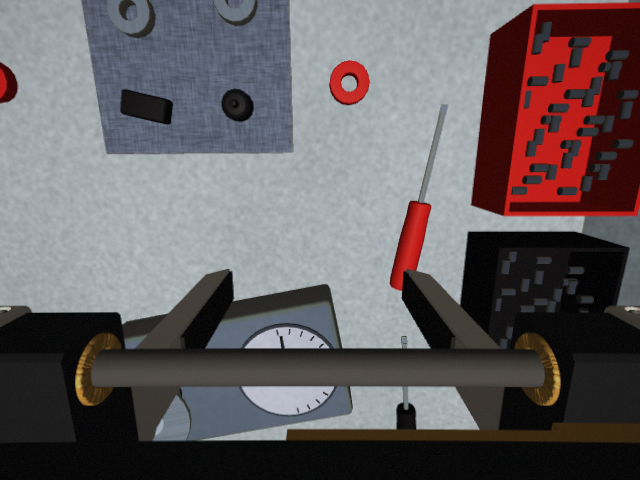

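The crop shows four bare steel rings, the battery and the bell on the mat, and the red rings off it. The needle sits near +y, so it reads about 0. The wrist view shows its lower half blocked by the gripper, so I'll put the rings in its upper half.

step_arm(
  commands=[
    [-30, 40, 5, 0, 0, 0],
    [-50, 60, 10, 0, 0, 0],
    [-40, 60, 5, 0, 0, 0],
    [-10, 10, 0, 0, 0, 0],
    [0, 0, 0, 0, 0, 0],
    [0, 0, 0, 0, 0, 0],
  ],
  jaw=58,
  squeeze=15,
)

```text
time_s: 0.85
eef_pos: [0.5368, 0.1475, 0.1991]
tcp_rot: [-1.572, 0.002, -0.003]
wrist_force: [-0.3, -0.8, 1.6]
width: 0.0575
```

Run:
```python
from h import *
c,st=snap("wrist"); print(short(st)); save("pics/wrist1.png",c["image"]); np.save("wrist1.npy",c,allow_pickle=True)
W=cloud(c,st); z=W[...,2]
m=((z>0.011)&(z<0.024)).astype(np.uint8); m[300:]=0
n,l,s,_=cv2.connectedComponentsWithStats(m)
for i in range(1,n):
    if s[i,4]>250:
        P=W[l==i]; (cu,cv),r=cv2.minEnclosingCircle(np.argwhere(l==i)[:,::-1].astype(np.float32))
        print(s[i],np.round(np.median(P,0),4),np.round(onplane(c,np.array(cu),np.array(cv),.017,st),4),(cu,cv,r))
c2,_=snap("scene");np.save("scene1.npy",c2,allow_pickle=True)
```

```text
(0.85, array([0.5368, 0.1475, 0.1991]), array([-1.572,  0.002, -0.003]), array([-0.33, -0.84,  1.63]), 0.057452481279738336)
[ 324   59   39   42 1039] [0.5629 0.2917 0.0166] [0.5623 0.2915 0.017 ] (342.65887451171875, 79.59368896484375, 20.863054275512695)
[ 233   62   39   42 1038] [0.4691 0.2893 0.0166] [0.4685 0.2885 0.017 ] (251.56005859375, 82.98048400878906, 21.029932022094727)
[435 105  38  39 930] [0.6815 0.248  0.0135] [0.6794 0.2481 0.017 ] (452.76593017578125, 123.50936126708984, 20.325721740722656)
[331 142  36  37 868] [0.5702 0.2112 0.0168] [0.5699 0.2112 0.017 ] (348.5, 160.0, 18.607892990112305)
[241 152  36  37 862] [0.4716 0.2007 0.0168] [0.472  0.2007 0.017 ] (258.9130554199219, 170.04347229003906, 18.41585350036621)
[ 551  183   89  117 1020] [0.8191 0.1253 0.0182] [0.8529 0.1193 0.017 ] (595.0, 241.0, 72.80120086669922)
[115 207  35  34 772] [0.3238 0.1406 0.0139] [0.3256 0.141  0.017 ] (132.0660400390625, 223.83963012695312, 18.38568878173828)
[425 207  35  34 751] [0.6787 0.1403 0.0137] [0.6771 0.1413 0.017 ] (441.6551818847656, 222.7586212158203, 17.78632354736328)
[245 230  42  29 831] [0.476  0.1178 0.0207] [0.4758 0.1169 0.017 ] (265.5, 244.0, 21.10104751586914)
[332 230  25  26 489] [0.5661 0.1205 0.0212] [0.5665 0.1187 0.017 ] (344.0, 242.25, 12.906009674072266)
[503 241  25  59 354] [0.7687 0.084  0.0148] [0.7675 0.0839 0.017 ] (515.0, 270.5, 30.923391342163086)
```

View pics/wrist1.png

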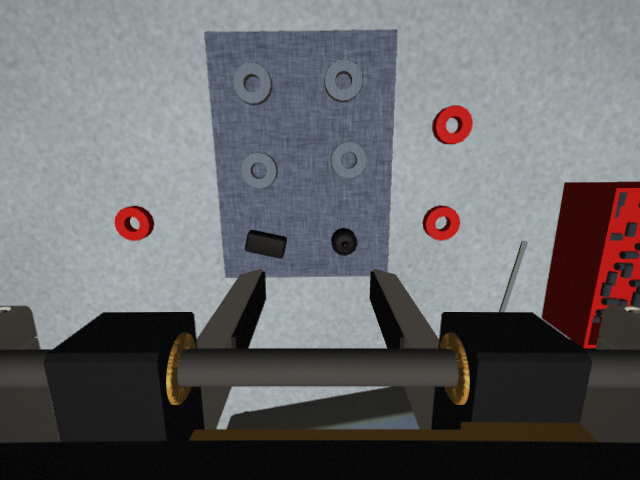

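The wrist view shows the four grey rings at (252,83), (343,80), (259,170) and (349,160), the battery at (266,244) and the bell at (344,242). The three red ones are off the mat. I'm taking the ring at (259,170), world (0.472, 0.201).

step_arm(
  commands=[
    [-15, 13, -20, 0, 0, 0],
    [-25, 20, -40, 0, 0, 0],
    [-20, 16, -40, 0, 0, 0],
    [-5, 4, -30, 0, 0, 0],
    [0, 0, -9, 0, 0, 0],
    [0, 0, 0, 0, 0, 0],
    [0, 0, 0, 0, 0, 0],
  ],
)

```text
time_s: 1.82
eef_pos: [0.4724, 0.2022, 0.0614]
tcp_rot: [-1.57, -0.001, -0.003]
wrist_force: [0.3, -0.4, -0.6]
width: 0.0578
```

step_arm(
  commands=[
    [0, -1, -20, 0, 0, 0],
    [0, 0, -20, 0, 0, 0],
    [0, 0, -10, 0, 0, 0],
    [0, 0, -3.5, 0, 0, 0],
    [0, 0, 0, 0, 0, 0],
    [0, 0, 0, 0, 0, 0],
  ],
)

```text
time_s: 2.58
eef_pos: [0.4712, 0.2018, 0.0074]
tcp_rot: [-1.57, -0.001, -0.001]
wrist_force: [-0.0, -0.5, -0.1]
width: 0.0578
```

step_arm(
  commands=[
    [0, 0, 0, 0, 0, 0],
    [0, 0, 0, 0, 0, 0],
    [0, 0, 0, 0, 0, 0],
    [0, 0, 0, 0, 0, 0],
  ],
  jaw=30,
  squeeze=20,
)

```text
time_s: 3.08
eef_pos: [0.4707, 0.2015, 0.0068]
tcp_rot: [-1.571, 0.0, 0.0]
wrist_force: [0.4, -1.5, 0.8]
width: 0.03
```

Width 30 mm means the ring wasn't gripped between the pads, so I'll look.

Run:
```python
from h import *
c,st=snap("scene"); print(short(st))
d,_=snap("side"); A,t=pose(d);print(t,A[:,2])
a=cv2.resize(c["image"][200:320,330:470],None,fx=2.8,fy=2.8,interpolation=cv2.INTER_CUBIC)
b=cv2.resize(d["image"],(400,300))
o=np.zeros((340,800,3),np.uint8);o[:a.shape[0],:a.shape[1]]=a[:340,:392];o[:300,400:]=b
save("pics/chk2.png",o)
```

```text
(3.075, array([0.4707, 0.2015, 0.0068]), array([-1.571,  0.   ,  0.   ]), array([ 0.39, -1.5 ,  0.83]), 0.030009892175670638)
[0.40200163 1.00998632 0.950568  ] [ 0.09719995 -0.7682785  -0.63269291]
```

View pics/chk2.png

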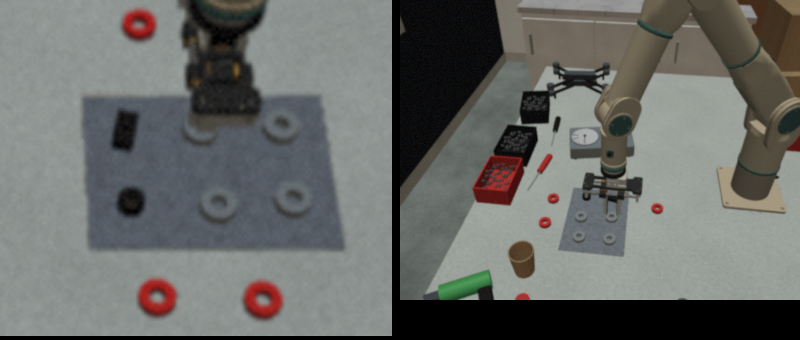

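The ring is still in place beside the fingers, so the calibration and the tool pose disagree somewhere. I'll measure fingers and ring in the clouds.

Run:
```python
from h import *
d,st=snap("side"); W=cloud(d); z=W[...,2]
save("pics/side3.png",d["image"][300:420,240:400],5)
for lo,hi in((0.011,0.02),(0.02,.03),(0.03,.045),(.045,.06)):
    m=((z>lo)&(z<hi)&(abs(W[...,0]-.5)<.12)&(abs(W[...,1]-.2)<.14)).astype(np.uint8)
    n,l,s,_=cv2.connectedComponentsWithStats(m)
    for i in range(1,n):
        if s[i,4]>6: P=W[l==i]; print(lo,s[i],np.round(np.median(P,0),4),np.round(P.min(0),3),np.round(P.max(0),3))
```

```text
0.011 [292 309   4   4   7] [0.5794 0.1176 0.0189] [0.574 0.115 0.016] [0.581 0.122 0.02 ]
0.011 [292 313  13   7  43] [0.5631 0.1302 0.0152] [0.554 0.118 0.011] [0.58  0.135 0.02 ]
0.011 [333 314  14  10  59] [0.4755 0.1269 0.0176] [0.462 0.115 0.011] [0.491 0.135 0.02 ]
0.011 [280 338  19  17 218] [0.5709 0.2144 0.0158] [0.552 0.193 0.011] [0.59  0.234 0.019]
0.011 [329 339  19  17 207] [0.4718 0.2045 0.0155] [0.453 0.182 0.011] [0.491 0.223 0.02 ]
0.011 [276 369  21  18 251] [0.5639 0.2943 0.0157] [0.544 0.272 0.011] [0.584 0.314 0.02 ]
0.011 [325 373  20  19 249] [0.469  0.2919 0.0157] [0.45  0.27  0.011] [0.488 0.311 0.02 ]
0.02 [292 308   4   7  13] [0.5769 0.1224 0.0215] [0.573 0.112 0.02 ] [0.579 0.132 0.024]
0.02 [301 311   4   5  10] [0.5578 0.1225 0.0214] [0.554 0.119 0.021] [0.561 0.131 0.024]
0.02 [333 314   4   4   8] [0.487  0.1247 0.0216] [0.485 0.119 0.02 ] [0.491 0.129 0.023]
0.02 [338 315   9   6  24] [0.4709 0.1265 0.0209] [0.462 0.118 0.02 ] [0.48  0.133 0.026]
0.03 [325 338   7   6  28] [0.4914 0.2114 0.0409] [0.486 0.206 0.032] [0.498 0.215 0.045]
0.03 [346 340   6   6  24] [0.4513 0.2113 0.0405] [0.445 0.209 0.031] [0.456 0.215 0.044]
0.045 [325 333   7   7  32] [0.4905 0.211  0.0526] [0.486 0.207 0.046] [0.498 0.216 0.06 ]
0.045 [346 336   7   6  33] [0.4496 0.2118 0.0522] [0.444 0.207 0.046] [0.456 0.214 0.06 ]
```

View pics/side3.png

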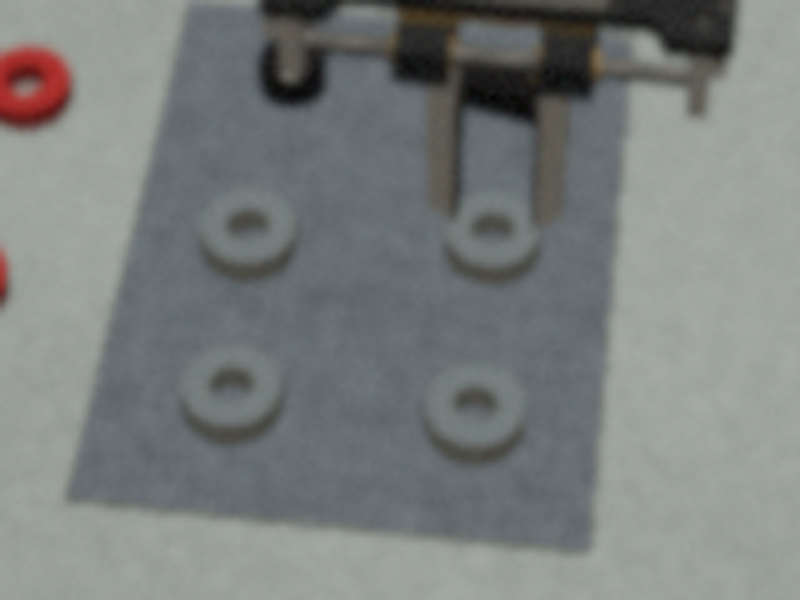

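Run:
```python
from h import *
d,st=snap("side"); W=cloud(d)
print(short(st), st["joint_efforts"])
for u in(328,330,338,347,349,351):
    print(u,[(v,*np.round(W[v,u]*1000).astype(int)) for v in range(334,352,1)])
```

```text
(3.225, array([0.4707, 0.2015, 0.0068]), array([-1.571,  0.   , -0.   ]), array([ 0.08,  0.1 , -0.44]), 0.03005461380232458) [-6.91068981e-04 -4.89040768e+01  8.96338876e-01 -8.50568891e+00
 -2.36294616e-02 -1.56573742e-02  7.32672589e-06]
328 [(334, np.int64(491), np.int64(214), np.int64(62)), (335, np.int64(492), np.int64(212), np.int64(56)), (336, np.int64(491), np.int64(213), np.int64(55)), (337, np.int64(492), np.int64(211), np.int64(50)), (338, np.int64(492), np.int64(209), np.int64(44)), (339, np.int64(492), np.int64(211), np.int64(44)), (340, np.int64(491), np.int64(215), np.int64(46)), (341, np.int64(491), np.int64(212), np.int64(39)), (342, np.int64(491), np.int64(212), np.int64(36)), (343, np.int64(492), np.int64(210), np.int64(31)), (344, np.int64(494), np.int64(187), np.int64(1)), (345, np.int64(494), np.int64(188), np.int64(-1)), (346, np.int64(494), np.int64(192), np.int64(1)), (347, np.int64(493), np.int64(197), np.int64(3)), (348, np.int64(493), np.int64(196), np.int64(-1)), (349, np.int64(492), np.int64(202), np.int64(3)), (350, np.int64(492), np.int64(204), np.int6
[... 3946 characters left out ...]
np.int64(446), np.int64(213), np.int64(56)), (339, np.int64(446), np.int64(212), np.int64(52)), (340, np.int64(446), np.int64(209), np.int64(46)), (341, np.int64(445), np.int64(213), np.int64(46)), (342, np.int64(445), np.int64(213), np.int64(44)), (343, np.int64(445), np.int64(209), np.int64(37)), (344, np.int64(447), np.int64(181), np.int64(1)), (345, np.int64(447), np.int64(179), np.int64(-4)), (346, np.int64(446), np.int64(186), np.int64(1)), (347, np.int64(446), np.int64(194), np.int64(7)), (348, np.int64(446), np.int64(198), np.int64(8)), (349, np.int64(446), np.int64(196), np.int64(3)), (350, np.int64(445), np.int64(200), np.int64(5)), (351, np.int64(445), np.int64(200), np.int64(2))]
```

Run:
```python
from h import *
def tool(c):
    v,u=np.mgrid[0:480,0:640]; P=rays(c,u,v)*c["z_map"][...,None]; H=np.array(c["hand_eye"])
    T=P@H[:3,:3].T+H[:3,3]; T[c["z_map"]<=0]=np.nan; return T
cw,st=snap("wrist")
print(np.round(np.array(cw["hand_eye"]),3))
for n,c,us in(("w94",np.load("wrist0.npy",allow_pickle=True).item(),(205,225,415,430)),("w57",np.load("wrist1.npy",allow_pickle=True).item(),(250,262,375,385)),("w30",cw,None)):
    T=tool(c); near=(c["z_map"]<0.30)&(c["z_map"]>0.02)
    for lab,sl in(("L",slice(60,320)),("R",slice(320,580))):
        m=np.zeros(near.shape,bool); m[200:330,sl]=near[200:330,sl]
        P=T[m]; P=P[np.abs(P[:,0])<.08]; P=P[np.abs(P[:,2])<.03]
        if len(P)==0: print(n,lab,"none");continue
        P=P[P[:,1]>np.nanpercentile(P[:,1],97)]; print(n,lab,len(P),np.round(np.median(P,0)*1000,1),np.round(P.max(0)*1000,1),np.round(P.min(0)*1000,1))
```

```text
[[ 1.    -0.    -0.001 -0.001]
 [ 0.001 -0.244  0.97  -0.202]
 [-0.    -0.97  -0.244  0.071]
 [ 0.     0.     0.     1.   ]]
w94 L 86 [-47.9 -25.5   4.8] [-47.4 -22.5   9.8] [-53.8 -27.7  -7.4]
w94 R 85 [ 46.3 -25.4   4.3] [ 52.6 -22.9  10. ] [ 45.9 -27.4  -7.4]
w57 L 72 [-30.  -26.1   7.3] [-29.5 -22.6   9.8] [-36.1 -28.   -7.6]
w57 R 71 [ 28.3 -25.8   7. ] [ 34.6 -22.8   9.9] [ 28.  -28.2  -7.9]
w30 L 357 [-65.5   7.9   0.8] [-50.7   9.5  29.5] [-80.    7.7 -30. ]
w30 R 360 [54.   5.2  4.3] [79.7  6.6 30. ] [  0.8   5.  -29.6]
```

Both the side view and the wrist cloud put the real fingertips about 23 mm short of the stated TCP. The fingers therefore closed above the ring. I'll reopen and go 22 mm lower, watching the force.

step_arm(
  commands=[
    [0, 0, 0, 0, 0, 0],
    [0, 0, 0, 0, 0, 0],
    [0, 0, 0, 0, 0, 0],
    [0, -1, -8, 0, 0, 0],
    [0, 0, -8, 0, 0, 0],
    [0, 0, -4, 0, 0, 0],
    [0, 0, 0, 0, 0, 0],
  ],
  jaw=58,
)

```text
time_s: 4.2
eef_pos: [0.4703, 0.2003, -0.0137]
tcp_rot: [-1.571, 0.001, 0.001]
wrist_force: [0.3, 0.8, 0.0]
width: 0.0577
```

step_arm(
  commands=[
    [0, 0, 0, 0, 0, 0],
    [0, 0, 0, 0, 0, 0],
    [0, 0, 0, 0, 0, 0],
    [0, 0, 0, 0, 0, 0],
  ],
  jaw=30,
)

```text
time_s: 4.7
eef_pos: [0.471, 0.2006, -0.013]
tcp_rot: [-1.571, -0.0, -0.0]
wrist_force: [0.5, 0.1, 1.1]
width: 0.0387
```

step_arm(
  commands=[
    [0, 0, 10, 0, 0, 0],
    [0, 0, 40, 0, 0, 0],
    [0, 0, 50, 0, 0, 0],
    [0, -10, 50, 0, 0, 0],
    [0, -40, 20, 0, 0, 0],
    [0, -50, 3, 0, 0, 0],
    [0, -60, 0, 0, 0, 0],
    [0, -60, 0, 0, 0, 0],
    [0, -60, 0, 0, 0, 0],
    [0, -60, 0, 0, 0, 0],
    [0, -50, 0, 0, 0, 0],
    [0, -30, 0, 0, 0, 0],
  ],
  squeeze=30,
)

```text
time_s: 6.2
eef_pos: [0.4697, -0.2226, 0.1603]
tcp_rot: [-1.572, 0.003, -0.003]
wrist_force: [-0.9, -0.8, -0.5]
width: 0.038
```

step_arm(
  commands=[
    [0, -8, 0, 0, 0, 0],
    [0, 0, 0, 0, 0, 0],
    [0, 0, 0, 0, 0, 0],
  ],
)

```text
time_s: 6.58
eef_pos: [0.4709, -0.2253, 0.1599]
tcp_rot: [-1.57, -0.002, 0.002]
wrist_force: [0.0, -0.1, -1.8]
width: 0.0387
```

Run:
```python
from h import *
c,st=snap("wrist"); print(short(st)); np.save("wrist4.npy",c,allow_pickle=True); np.save("st4.npy",st,allow_pickle=True); save("pics/wrist4.png",c["image"])
W=cloud(c,st); z=W[...,2]
ok=np.zeros(z.shape,bool); ok[:300]=1
m=ok&(z>.08)&(z<.112)&(abs(W[...,0]-.48)<.08)&(abs(W[...,1]+.18)<.08); P=W[m]
print("pan",len(P),np.median(P,0),P.min(0),P.max(0))
m=ok&(z>.125)&(z<.16)&(abs(W[...,0]-.48)<.08)&(abs(W[...,1]+.18)<.08); P=W[m]; q=np.argwhere(m)
print("stem",len(P),np.median(P,0),P.min(0),P.max(0),q.min(0),q.max(0))
T=P[P[:,2]>P[:,2].max()-.004];print("top",len(T),T.mean(0),T.min(0),T.max(0))
```

```text
(6.575, array([ 0.4709, -0.2253,  0.1599]), array([-1.57 , -0.002,  0.002]), array([ 0.03, -0.08, -1.76]), 0.038735429032725956)
pan 10604 [ 0.47916085 -0.17921811  0.09938302] [ 0.43440948 -0.22664506  0.09640286] [ 0.52319315 -0.13769541  0.11121996]
stem 183 [ 0.47297723 -0.18133427  0.14609482] [ 0.46701465 -0.19076667  0.12569772] [ 0.47922582 -0.1781894   0.14822022] [190 313] [212 332]
top 132 [ 0.47329096 -0.18398079  0.14643114] [ 0.46716317 -0.19076667  0.14428204] [ 0.47922383 -0.17842348  0.14822022]
```

View pics/wrist4.png

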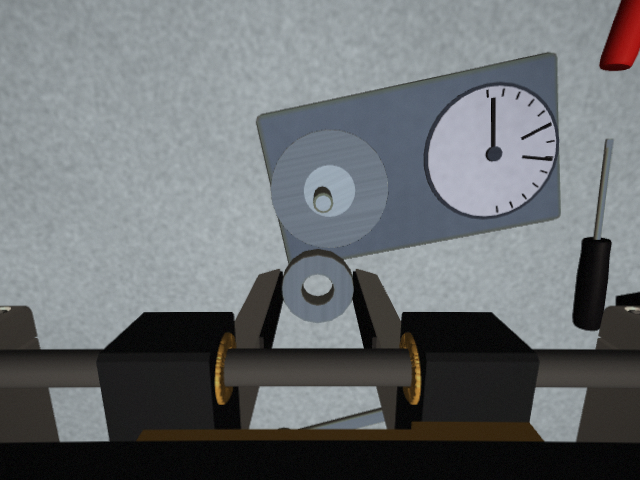

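The wrist view shows the ring held between the pads (318,286) and the stem top at (323,199) on the pan (330,190). The needle points straight up at (493,97), about 0.2 rad in the scale's frame. Next I'll measure the offset from ring hole to stem in the tool frame.

Run:
```python
from h import *
c=np.load("wrist4.npy",allow_pickle=True).item(); st=np.load("st4.npy",allow_pickle=True).item()
W=cloud(c,st); p=np.array(st["eef_pos"])
def fit(P):
    A=np.c_[2*P[:,:2],np.ones(len(P))]; x=np.linalg.lstsq(A,(P[:,:2]**2).sum(1),rcond=None)[0]; return x[:2],np.sqrt(x[2]+x[0]**2+x[1]**2)
m=np.zeros((480,640),bool); m[246:324,280:356]=1
sel=m&(np.hypot(W[...,0]-p[0],W[...,1]-p[1])<.03)&(W[...,2]>p[2]+.012)&(W[...,2]<p[2]+.038)
print("ring z rel",np.percentile(W[sel][:,2]-p[2],[2,25,50,75,98]))
zt=np.median(W[sel][:,2])
top=sel&(abs(W[...,2]-zt)<.003)
k=top.astype(np.uint8); cs,h=cv2.findContours(k,cv2.RETR_CCOMP,cv2.CHAIN_APPROX_NONE)
for q in cs:
    if len(q)>25:
        q=q[:,0]; P=onplane(c,q[:,0],q[:,1],zt,st); print(len(q),fit(P),fit(P)[0]-p[:2])
# tilt
P=W[top]; print("plane",np.linalg.lstsq(np.c_[P[:,:2]-p[:2],np.ones(len(P))],P[:,2],rcond=None)[0][:2])
# stem top ellipse
s=(W[...,2]>.1435)&(W[...,2]<.152)&(np.hypot(W[...,0]-.4733,W[...,1]+.184)<.012)&~sel
q=np.argwhere(s)[:,::-1]; e=cv2.minEnclosingCircle(q.astype(np.float32)); print("stem",e,onplane(c,np.array(e[0][0]),np.array(e[0][1]),.1465,st),np.median(W[s],0),W[s].mean(0))
# pan
m=(W[...,2]>.094)&(W[...,2]<.105)&(np.hypot(W[...,0]-.479,W[...,1]+.182)<.055); m[245:]=0
cs,_=cv2.findContours(m.astype(np.uint8),cv2.RETR_EXTERNAL,cv2.CHAIN_APPROX_NONE); q=max(cs,key=len)[:,0]; q=q[q[:,1]<240]
P=onplane(c,q[:,0],q[:,1],np.median(W[m][:,2]),st); print("pan",fit(P),np.median(W[m][:,2]))
# needle
def ang(v,u0): return v-u0
pts=onplane(c,np.array([493.,493,522,552,522,552]),np.array([153.,97,139,123,156,158]),.066,st)
ax=onplane(c,np.array([257.,556]),np.array([118.,53]),.060,st); d=ax[1]-ax[0]; th=np.arctan2(d[1],d[0]); print("scale yaw",th)
f=lambda a,b:(th+np.pi/2)-np.arctan2(*(b-a)[1::-1])
print("needle",f(pts[0],pts[1]),"marks",f(pts[0],pts[3]),f(pts[0],pts[5]))
```

```text
ring z rel [0.01934984 0.02890521 0.02959581 0.03012486 0.03234291]
235 (array([ 0.4701046 , -0.22492739]), np.float64(0.019667530711506474)) [-0.00082057  0.00040023]
90 (array([ 0.47007322, -0.22478422]), np.float64(0.008350885225517302)) [-0.00085195  0.0005434 ]
plane [-0.00276749 -0.0040119 ]
stem ((322.8955993652344, 202.54396057128906), 10.308484077453613) [ 0.47342173 -0.18439161  0.1465    ] [ 0.47345425 -0.18327406  0.14642907] [ 0.47328159 -0.18390089  0.14637311]
pan (array([ 0.47872949, -0.1819736 ]), np.float64(0.04418650582074672)) 0.09938266843240554
scale yaw 0.19944867484192758
needle 0.06915149994151903 marks 1.28435670213491 1.854291481050245
```

The two long marks measure 1.284 and 1.854, which matches the description. The needle reads about 0.07, so three rings should be needed (expect about 1.42). Now I'll move the ring over the stem.

step_arm(
  commands=[
    [1, 12, 0, 0, 0, 0],
    [2, 18, -5, 0, 0, 0],
    [0.5, 9, -8, 0, 0, 0],
    [0, 2, -4, 0, 0, 0],
    [0, 0, 0, 0, 0, 0],
    [0, 0, 0, 0, 0, 0],
  ],
)

```text
time_s: 7.38
eef_pos: [0.4742, -0.1871, 0.1429]
tcp_rot: [-1.571, 0.001, -0.001]
wrist_force: [-0.2, 0.3, -1.1]
width: 0.0384
```

step_arm(
  commands=[
    [0, 2.2, 0, 0, 0, 0],
    [0, 0.3, -6, 0, 0, 0],
    [0, 0, -5, 0, 0, 0],
    [0, 0, -3, 0, 0, 0],
    [0, 0, -3, 0, 0, 0],
    [0, 0, 0, 0, 0, 0],
  ],
)

```text
time_s: 8.12
eef_pos: [0.4741, -0.1839, 0.1256]
tcp_rot: [-1.571, 0.0, 0.0]
wrist_force: [-0.0, 0.0, -1.6]
width: 0.0387
```

step_arm(
  commands=[
    [0, -0.6, -3, 0, 0, 0],
    [0, 0, -6, 0, 0, 0],
    [0, 0, -8, 0, 0, 0],
    [0, 0, -8, 0, 0, 0],
    [0, 0, -6, 0, 0, 0],
    [0, 0, 0, 0, 0, 0],
  ],
)

```text
time_s: 8.88
eef_pos: [0.4738, -0.1844, 0.0942]
tcp_rot: [-1.57, 0.001, 0.001]
wrist_force: [0.9, -0.8, -0.8]
width: 0.0386
```

step_arm(
  commands=[
    [0, 0, -5, 0, 0, 0],
    [0, 0, -5, 0, 0, 0],
    [0, 0, -4, 0, 0, 0],
    [0, 0, -2, 0, 0, 0],
    [0, 0, 0, 0, 0, 0],
    [0, 0, 0, 0, 0, 0],
  ],
)

```text
time_s: 9.62
eef_pos: [0.4742, -0.1846, 0.0789]
tcp_rot: [-1.571, 0.0, -0.0]
wrist_force: [-0.3, 0.1, 0.1]
width: 0.0386
```

step_arm(
  commands=[
    [0, 0, -1, 0, 0, 0],
    [0, 0, 0, 0, 0, 0],
    [0, 0, 0, 0, 0, 0],
  ],
)

```text
time_s: 10.0
eef_pos: [0.4743, -0.1846, 0.0779]
tcp_rot: [-1.571, -0.0, -0.0]
wrist_force: [0.2, 0.5, -0.6]
width: 0.0382
```

step_arm(
  commands=[
    [0, 0, 0, 0, 0, 0],
    [0, 0, 0, 0, 0, 0],
    [0, 0, 0, 0, 0, 0],
    [0, 0, 0, 0, 0, 0],
  ],
  jaw=58,
)

```text
time_s: 10.5
eef_pos: [0.4743, -0.1846, 0.0778]
tcp_rot: [-1.571, -0.0, -0.0]
wrist_force: [0.4, -0.9, -0.8]
width: 0.0582
```

step_arm(
  commands=[
    [0, 0, 5, 0, 0, 0],
    [0, 0, 15, 0, 0, 0],
    [0, 0, 30, 0, 0, 0],
    [0, 0, 30, 0, 0, 0],
    [0, -20, 10, 0, 0, 0],
    [0, -20, 0, 0, 0, 0],
    [0, 0, 0, 0, 0, 0],
    [0, 0, 0, 0, 0, 0],
    [0, 0, 0, 0, 0, 0],
  ],
)

```text
time_s: 11.62
eef_pos: [0.4739, -0.2237, 0.1671]
tcp_rot: [-1.57, 0.0, 0.002]
wrist_force: [0.0, -0.4, -0.3]
width: 0.0579
```

```bash
cat > chk.py <<'E'
from h import *
import sys
c,st=snap("wrist"); print(short(st)); n=sys.argv[1]; save(f"pics/{n}.png",c["image"])
W=cloud(c,st); z=W[...,2]
g=np.hypot(W[...,0]-.4787,W[...,1]+.182)<.05; g[250:]=0
P=W[g]; hst,e=np.histogram(P[:,2],np.arange(.07,.16,.002)); print([(round(a,3),int(k)) for a,k in zip(e,hst) if k>60])
# needle: dark pixels around the dial hub, in dial-plane polar coords
th=.1995; hub=np.array([.4787,-.182])+.14*np.array([np.cos(th),np.sin(th)])
a=np.arange(-.3,2.6,.01); im=cv2.cvtColor(c["image"],cv2.COLOR_RGB2GRAY).astype(np.float32)
A,t=pose(c,st); f,cx,cy,k=intr(c); v=[]
for r in np.arange(.015,.030,.002):
    ph=th+np.pi/2-a; X=np.c_[hub[0]+r*np.cos(ph),hub[1]+r*np.sin(ph),np.full(len(a),.066)]
    q=(X-t)@A; q=q[:,:2]/q[:,2:]; q*=1+k*(q**2).sum(1,keepdims=True)
    v.append(cv2.remap(im,(f*q[:,0]+cx).astype(np.float32),(f*q[:,1]+cy).astype(np.float32),1).ravel())
v=np.mean(v,0); w=np.clip(np.percentile(v,60)-20-v,0,None); i=np.argmax(w); s=slice(max(0,i-10),i+11); print("needle",(w[s]*a[s]).sum()/w[s].sum(),v.min(),np.median(v))
E
python3 chk.py wrist5
```

```text
(11.625, array([ 0.4739, -0.2237,  0.1671]), array([-1.57 ,  0.   ,  0.002]), array([ 0.04, -0.4 , -0.31]), 0.05788700281375626)
[(np.float64(0.092), 128), (np.float64(0.094), 5852), (np.float64(0.096), 2047), (np.float64(0.106), 105), (np.float64(0.108), 1267), (np.float64(0.11), 332), (np.float64(0.142), 88)]
needle 0.5054191713439745 16.13977 167.62415
```

View pics/wrist5.png

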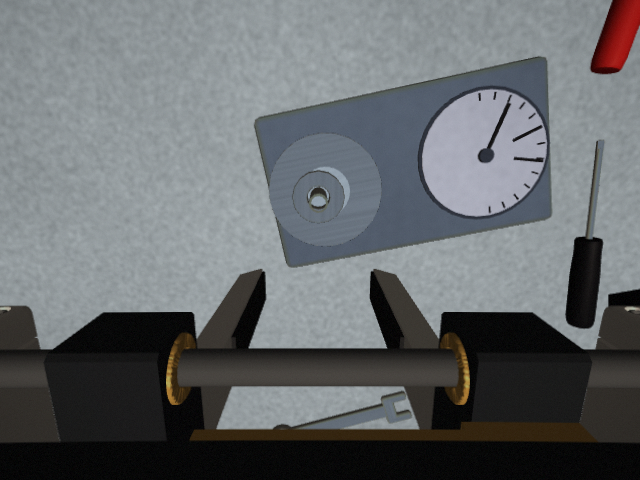

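The first ring lies flat over the stem at (318,196): pan at 95 mm, ring top at 109 mm. The needle reads 0.505, a gain of 0.44. Next is the ring at (0.570, 0.211).

step_arm(
  commands=[
    [4, 25, 0, 0, 0, 0],
    [12, 55, 0, 0, 0, 0],
    [13, 60, 0, 0, 0, 0],
    [13, 60, 0, 0, 0, 0],
    [13, 60, 0, 0, 0, 0],
    [13, 60, 0, 0, 0, 0],
    [13, 55, -10, 0, 0, 0],
    [10, 40, -30, 0, 0, 0],
    [5, 20, -40, 0, 0, 0],
    [0, 0, -35, 0, 0, 0],
    [0, 0, -10, 0, 0, 0],
    [0, 0, 0, 0, 0, 0],
  ],
)

```text
time_s: 13.18
eef_pos: [0.5701, 0.2102, 0.0428]
tcp_rot: [-1.571, 0.001, 0.0]
wrist_force: [-0.5, 0.5, 1.3]
width: 0.0581
```

step_arm(
  commands=[
    [0.7, 0.7, -15, 0, 0, 0],
    [0, 0, -20, 0, 0, 0],
    [0, 0, -14, 0, 0, 0],
    [0, 0, -5, 0, 0, 0],
    [0, 0, -2, 0, 0, 0],
    [0, 0, 0, 0, 0, 0],
  ],
)

```text
time_s: 13.92
eef_pos: [0.5713, 0.2112, -0.0128]
tcp_rot: [-1.571, -0.0, -0.001]
wrist_force: [0.0, 0.4, 0.7]
width: 0.0582
```

step_arm(
  commands=[
    [0, 0, 0, 0, 0, 0],
    [0, 0, 0, 0, 0, 0],
    [0, 0, 0, 0, 0, 0],
    [0, 0, 0, 0, 0, 0],
  ],
  jaw=30,
)

```text
time_s: 14.42
eef_pos: [0.5712, 0.2112, -0.0128]
tcp_rot: [-1.571, -0.0, -0.0]
wrist_force: [0.2, -0.1, 2.0]
width: 0.0387
```

step_arm(
  commands=[
    [0, 0, 12, 0, 0, 0],
    [0, 0, 40, 0, 0, 0],
    [0, 0, 50, 0, 0, 0],
    [-5, -20, 50, 0, 0, 0],
    [-12, -50, 22, 0, 0, 0],
    [-14, -60, 1, 0, 0, 0],
    [-14, -60, 0, 0, 0, 0],
    [-14, -60, 0, 0, 0, 0],
    [-14, -60, 0, 0, 0, 0],
    [-13, -60, 0, 0, 0, 0],
    [-8, -40, 0, 0, 0, 0],
    [-2, -15, 0, 0, 0, 0],
  ],
)

```text
time_s: 15.92
eef_pos: [0.4738, -0.2167, 0.1623]
tcp_rot: [-1.572, 0.004, -0.004]
wrist_force: [0.1, 0.0, -1.5]
width: 0.0389
```

step_arm(
  commands=[
    [0, 0, 0, 0, 0, 0],
    [0, 0, 0, 0, 0, 0],
  ],
)

```text
time_s: 16.18
eef_pos: [0.4756, -0.2115, 0.1619]
tcp_rot: [-1.569, -0.002, 0.002]
wrist_force: [0.8, 0.0, 0.1]
width: 0.039
```

```bash
cat > rel.py <<'E'
from h import *
import sys
c,st=snap("wrist"); W=cloud(c,st); p=np.array(st["eef_pos"]); print(short(st))
v,u=np.mgrid[0:480,0:640]
def fit(P):
    A=np.c_[2*P[:,:2],np.ones(len(P))]; x=np.linalg.lstsq(A,(P[:,:2]**2).sum(1),rcond=None)[0]; return x[:2],np.sqrt(x[2]+x[0]**2+x[1]**2)
sel=(v>240)&(v<335)&(u>275)&(u<362)&(np.hypot(W[...,0]-p[0],W[...,1]-p[1])<.03)&(W[...,2]>p[2]+.015)&(W[...,2]<p[2]+.038)
zt=np.median(W[sel][:,2]); top=sel&(abs(W[...,2]-zt)<.003); print("ring top rel",zt-p[2])
for q in cv2.findContours(top.astype(np.uint8),cv2.RETR_CCOMP,cv2.CHAIN_APPROX_NONE)[0]:
    if len(q)>40: q=q[:,0]; f=fit(onplane(c,q[:,0],q[:,1],zt,st)); print("ring off",f[0]-p[:2],f[1])
P=W[top]; print("plane",np.linalg.lstsq(np.c_[P[:,:2]-p[:2],np.ones(len(P))],P[:,2],rcond=None)[0][:2])
zs=float(sys.argv[1]); s=(abs(W[...,2]-zs)<.004)&(np.hypot(W[...,0]-.4733,W[...,1]+.184)<.012)&~sel
q=np.argwhere(s)[:,::-1]; e=cv2.minEnclosingCircle(q.astype(np.float32)); print("stem",e,onplane(c,np.array(e[0][0]),np.array(e[0][1]),zs,st))
E
python3 rel.py .1425
```

```text
(16.175, array([ 0.4756, -0.2115,  0.1619]), array([-1.569, -0.002,  0.002]), array([0.78, 0.  , 0.11]), 0.0389633835501129)
ring top rel 0.029487082894593536
ring off [-0.00069602  0.00112253] 0.020071967558589112
ring off [-0.0008845   0.00098442] 0.008352883719026608
plane [-0.00223263 -0.00316713]
stem ((315.60101318359375, 222.17172241210938), 9.8636474609375) [ 0.4734693  -0.18434572  0.1425    ]
```

step_arm(
  commands=[
    [-0.7, 10, -5, 0, 0, 0],
    [-0.7, 12, -8, 0, 0, 0],
    [0, 4, -4, 0, 0, 0],
    [0, 0, 0, 0, 0, 0],
    [0, 0, 0, 0, 0, 0],
  ],
)

```text
time_s: 16.85
eef_pos: [0.4737, -0.1882, 0.1449]
tcp_rot: [-1.571, 0.0, -0.0]
wrist_force: [0.0, -0.4, -0.4]
width: 0.0392
```

step_arm(
  commands=[
    [0.5, 2.5, 0, 0, 0, 0],
    [0, 0.3, -6, 0, 0, 0],
    [0, 0, -8, 0, 0, 0],
    [0, 0, -5, 0, 0, 0],
    [0, 0, -4, 0, 0, 0],
    [0, 0, 0, 0, 0, 0],
  ],
)

```text
time_s: 17.6
eef_pos: [0.4738, -0.1851, 0.1215]
tcp_rot: [-1.571, 0.001, 0.0]
wrist_force: [-0.4, -0.1, -0.1]
width: 0.0385
```

step_arm(
  commands=[
    [0.3, 0, -4, 0, 0, 0],
    [0, 0, -7, 0, 0, 0],
    [0, 0, -7, 0, 0, 0],
    [0, 0, -3, 0, 0, 0],
    [0, 0, 0, 0, 0, 0],
  ],
)

```text
time_s: 18.23
eef_pos: [0.4741, -0.185, 0.1005]
tcp_rot: [-1.571, 0.001, 0.0]
wrist_force: [-1.0, -0.2, -1.5]
width: 0.0387
```

step_arm(
  commands=[
    [0, 0, -4, 0, 0, 0],
    [0, 0, -4, 0, 0, 0],
    [0, 0, -3, 0, 0, 0],
    [0, 0, -2, 0, 0, 0],
    [0, 0, 0, 0, 0, 0],
    [0, 0, 0, 0, 0, 0],
  ],
)

```text
time_s: 18.98
eef_pos: [0.4745, -0.1851, 0.0879]
tcp_rot: [-1.571, -0.0, -0.0]
wrist_force: [0.1, 0.3, 0.6]
width: 0.0386
```

step_arm(
  commands=[
    [0, 0, 0, 0, 0, 0],
    [0, 0, 0, 0, 0, 0],
    [0, 0, 0, 0, 0, 0],
    [0, 0, 0, 0, 0, 0],
  ],
  jaw=58,
)

```text
time_s: 19.48
eef_pos: [0.4743, -0.1851, 0.0878]
tcp_rot: [-1.571, 0.0, 0.0]
wrist_force: [0.9, -0.2, -0.5]
width: 0.0579
```

step_arm(
  commands=[
    [0, 0, 5, 0, 0, 0],
    [0, 0, 15, 0, 0, 0],
    [0, 0, 30, 0, 0, 0],
    [0, 0, 25, 0, 0, 0],
    [0, -20, 8, 0, 0, 0],
    [0, -20, 0, 0, 0, 0],
    [0, 0, 0, 0, 0, 0],
    [0, 0, 0, 0, 0, 0],
    [0, 0, 0, 0, 0, 0],
  ],
)

```text
time_s: 20.6
eef_pos: [0.474, -0.2243, 0.1702]
tcp_rot: [-1.57, 0.0, 0.002]
wrist_force: [0.7, 0.7, 0.3]
width: 0.0581
```

```bash
python3 chk.py wrist6
```

```text
(20.6, array([ 0.474 , -0.2243,  0.1702]), array([-1.57 ,  0.   ,  0.002]), array([0.68, 0.72, 0.31]), 0.05813744692373892)
[(np.float64(0.09), 4229), (np.float64(0.092), 3131), (np.float64(0.118), 1165), (np.float64(0.12), 610), (np.float64(0.138), 88)]
needle 0.9659060169898771 18.881714 167.63885
```

View pics/wrist6.png

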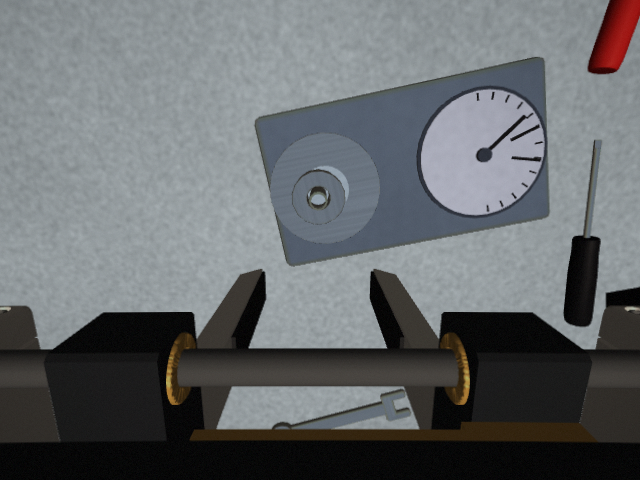

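The stack of two at (318,197) lies flat, with its top at 119 mm and the pan at 92 mm. The needle at 0.966 is short of the first long mark, so a third ring is needed. I'm taking the one at (0.563, 0.292).

step_arm(
  commands=[
    [4, 25, 0, 0, 0, 0],
    [9, 55, 0, 0, 0, 0],
    [10, 60, 0, 0, 0, 0],
    [10, 60, 0, 0, 0, 0],
    [10, 60, 0, 0, 0, 0],
    [10, 60, 0, 0, 0, 0],
    [10, 60, 0, 0, 0, 0],
    [10, 60, -10, 0, 0, 0],
    [10, 50, -30, 0, 0, 0],
    [5, 20, -40, 0, 0, 0],
    [0, 6, -30, 0, 0, 0],
    [0, 0, -12, 0, 0, 0],
  ],
)

```text
time_s: 22.15
eef_pos: [0.5604, 0.2915, 0.0466]
tcp_rot: [-1.572, 0.001, 0.004]
wrist_force: [0.6, 0.8, 0.5]
width: 0.0582
```

step_arm(
  commands=[
    [0, 0, 0, 0, 0, 0],
    [0, 0, 0, 0, 0, 0],
  ],
)

```text
time_s: 22.4
eef_pos: [0.5634, 0.2907, 0.0503]
tcp_rot: [-1.57, -0.001, -0.002]
wrist_force: [0.0, 0.7, 0.3]
width: 0.058
```

step_arm(
  commands=[
    [0, 0.5, -15, 0, 0, 0],
    [0, 0, -25, 0, 0, 0],
    [0, 0, -16, 0, 0, 0],
    [0, 0, -5, 0, 0, 0],
    [0, 0, -2.3, 0, 0, 0],
    [0, 0, 0, 0, 0, 0],
  ],
)

```text
time_s: 23.15
eef_pos: [0.5628, 0.2916, -0.014]
tcp_rot: [-1.57, -0.001, -0.001]
wrist_force: [0.3, 0.5, -0.2]
width: 0.0581
```

step_arm(
  commands=[
    [0, 0, 0, 0, 0, 0],
    [0, 0, 0, 0, 0, 0],
    [0, 0, 0, 0, 0, 0],
    [0, 0, 0, 0, 0, 0],
  ],
  jaw=30,
)

```text
time_s: 23.65
eef_pos: [0.5628, 0.2916, -0.014]
tcp_rot: [-1.57, -0.001, -0.001]
wrist_force: [0.4, -0.1, 2.6]
width: 0.0388
```

step_arm(
  commands=[
    [0, 0, 12, 0, 0, 0],
    [0, 0, 40, 0, 0, 0],
    [0, -10, 55, 0, 0, 0],
    [-6, -40, 50, 0, 0, 0],
    [-10, -60, 20, 0, 0, 0],
    [-11, -60, 2, 0, 0, 0],
    [-11, -60, 0, 0, 0, 0],
    [-11, -60, 0, 0, 0, 0],
    [-11, -60, 0, 0, 0, 0],
    [-11, -60, 0, 0, 0, 0],
    [-9, -55, 0, 0, 0, 0],
    [-5, -28, 0, 0, 0, 0],
  ],
)

```text
time_s: 25.15
eef_pos: [0.4763, -0.2027, 0.1632]
tcp_rot: [-1.572, 0.004, -0.003]
wrist_force: [0.5, -0.1, -0.6]
width: 0.0388
```

step_arm(
  commands=[
    [-3, -12, 0, 0, 0, 0],
    [0, 0, 0, 0, 0, 0],
    [0, 0, 0, 0, 0, 0],
  ],
)

```text
time_s: 25.52
eef_pos: [0.4752, -0.209, 0.1627]
tcp_rot: [-1.57, -0.002, 0.002]
wrist_force: [0.4, -0.0, -1.1]
width: 0.0382
```

```bash
python3 rel.py .1387
```

```text
(25.525, array([ 0.4752, -0.209 ,  0.1627]), array([-1.57 , -0.002,  0.002]), array([ 0.43, -0.04, -1.12]), 0.03815225206603693)
ring top rel 0.030681618303354447
ring off [-0.00065821  0.00089752] 0.020085558914620112
ring off [-0.00087752  0.00070882] 0.008345133784840166
plane [-0.00268994 -0.00420262]
stem ((316.0, 224.5), 9.708344459533691) [ 0.47336789 -0.1843423   0.1387    ]
```

step_arm(
  commands=[
    [-0.5, 9, -6, 0, 0, 0],
    [-0.5, 11, -10, 0, 0, 0],
    [0, 4, -6, 0, 0, 0],
    [0, 0, 0, 0, 0, 0],
    [0, 0, 0, 0, 0, 0],
  ],
)

```text
time_s: 26.2
eef_pos: [0.4739, -0.1873, 0.1407]
tcp_rot: [-1.571, 0.0, -0.0]
wrist_force: [0.2, 0.2, -1.1]
width: 0.0387
```

step_arm(
  commands=[
    [0.3, 2, 0, 0, 0, 0],
    [0, 0.2, -6, 0, 0, 0],
    [0, 0, -8, 0, 0, 0],
    [0, 0, -6, 0, 0, 0],
    [0, 0, -4, 0, 0, 0],
    [0, 0, 0, 0, 0, 0],
  ],
)

```text
time_s: 26.95
eef_pos: [0.4738, -0.1847, 0.1163]
tcp_rot: [-1.571, 0.001, 0.001]
wrist_force: [0.6, 0.3, -1.3]
width: 0.0383
```

step_arm(
  commands=[
    [0.3, -0.3, -4, 0, 0, 0],
    [0, 0, -5, 0, 0, 0],
    [0, 0, -4, 0, 0, 0],
    [0, 0, -4, 0, 0, 0],
    [0, 0, -2, 0, 0, 0],
    [0, 0, 0, 0, 0, 0],
    [0, 0, 0, 0, 0, 0],
  ],
)

```text
time_s: 27.82
eef_pos: [0.4743, -0.1851, 0.0978]
tcp_rot: [-1.571, 0.0, -0.0]
wrist_force: [0.1, 0.9, 0.7]
width: 0.0385
```

step_arm(
  commands=[
    [0, 0, -0.6, 0, 0, 0],
    [0, 0, 0, 0, 0, 0],
  ],
)

```text
time_s: 28.08
eef_pos: [0.4744, -0.1851, 0.0971]
tcp_rot: [-1.571, -0.0, -0.0]
wrist_force: [-0.6, -0.7, 1.1]
width: 0.0383
```

step_arm(
  commands=[
    [0, 0, 0, 0, 0, 0],
    [0, 0, 0, 0, 0, 0],
    [0, 0, 0, 0, 0, 0],
    [0, 0, 0, 0, 0, 0],
  ],
  jaw=58,
)

```text
time_s: 28.58
eef_pos: [0.4744, -0.1852, 0.097]
tcp_rot: [-1.571, 0.0, -0.0]
wrist_force: [0.2, -0.2, -0.1]
width: 0.0579
```

step_arm(
  commands=[
    [0, 0, 5, 0, 0, 0],
    [0, 0, 15, 0, 0, 0],
    [0, 0, 30, 0, 0, 0],
    [0, 0, 20, 0, 0, 0],
    [0, -20, 8, 0, 0, 0],
    [0, -20, 0, 0, 0, 0],
    [0, 0, 0, 0, 0, 0],
    [0, 0, 0, 0, 0, 0],
    [0, 0, 0, 0, 0, 0],
    [0, 0, 0, 0, 0, 0],
    [0, 0, 0, 0, 0, 0],
  ],
)

```text
time_s: 29.95
eef_pos: [0.4744, -0.2248, 0.175]
tcp_rot: [-1.571, -0.0, 0.0]
wrist_force: [0.3, -0.1, 0.0]
width: 0.058
```

```bash
python3 chk.py wrist7
python3 - <<'E'
from h import *
c,_=snap("scene"); W=cloud(c); P=W[(abs(W[...,0]-.469)<.03)&(abs(W[...,1]-.289)<.03)&(W[...,2]>.011)&(W[...,2]<.021)]; print("spare",len(P),np.median(P,0))
E
```

```text
(29.95, array([ 0.4744, -0.2248,  0.175 ]), array([-1.571, -0.   ,  0.   ]), array([ 0.26, -0.12,  0.03]), 0.05799331813286612)
[(np.float64(0.086), 2873), (np.float64(0.088), 3815), (np.float64(0.128), 988), (np.float64(0.13), 897), (np.float64(0.134), 82)]
needle 1.4225924053919687 19.701172 167.04492
spare 84 [0.46807022 0.2868979  0.01527265]
```

View pics/wrist7.png

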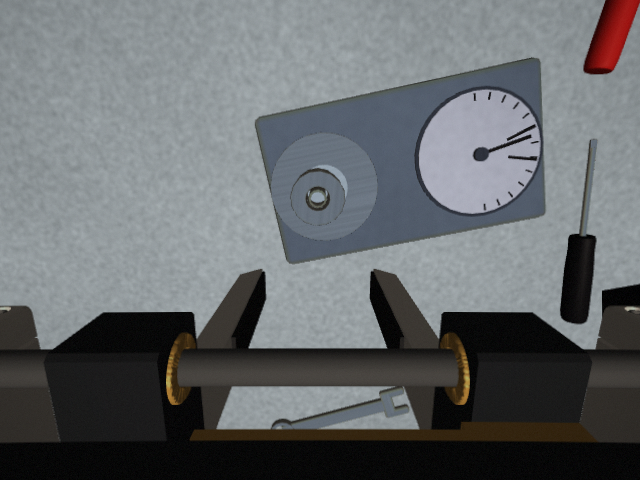

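The needle at (530,138) rests between the long marks at 1.42 rad. Three rings lie flat over the stem at (318,197), and the gripper is clear.

```bash
python3 -c "
from cell import manip
print(manip.finish_job())"
```

```text
the job is handed in; nothing more can be done
None
```

Three steel rings are over the scale's stem, and the needle rests at about 1.42 rad, between the long marks I measured at 1.28 and 1.85. I handed the job in after about 30 s of robot time; it gives no verdict.

- **Needle:** it read about 0.07 before any ring, then 0.51, 0.97 and 1.42 after each one. Two rings were clearly short of the first mark, so the third was needed.
- **Stack:** in the last wrist picture the rings lie flat. The pan is at about 88 mm and the top of the stack at about 130 mm. The stem's place came from the wrist camera, and every ring went on without any noticeable push at the wrist.
- **Loads:** wrist force readings stayed within about 3 N at the end of every move. The pan was pressed only to about 5 mm of spring travel, roughly 1.5 N, for each ring.
- **Other parts:** the spare ring is where it was, to about 2 mm. I did not measure the bystanders again, but the arm went near none of them.
- **First grasp missed:** both cameras showed the fingertips about 23 mm short of the stated tool point, so the fingers closed above the ring without moving it. I went that much lower for all three grasps, and the rings then held, at a measured width of about 38.5 mm against their 40 mm.

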